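# Put the staples away and snap both tip-out fronts shut

### The job

Put the small red-and-white carton away in the right-hand bin of the little tip-out cupboard, whose front is held shut by a sprung roller catch, and leave both fronts, also the left one that was left hanging open, pushed shut so that their catches have snapped and hold. The handles are only clipped on, so hook or push them lightly and never clamp them, and stop pressing once a front has snapped; leave the other things on the desk and the pad on the cupboard where they are.

Things in the scene. Friction and masses are not known exactly. Their poses are not given: they have to be found in the camera images.
- cupboard: Fixed white desktop cupboard, 140 deep (x) x 310 wide (y) x 170 mm high, with two grey tip-out fronts side by side, each with a horizontal steel bar handle. Origin: centre of its underside, on the desk; x to its back, y to its left seen from the front, z up. Front centres at y = +75 (left) and -75 mm (right). An upturned chair stands on the far right of the desk: lead the arm clear of it.
- hinge (a point): Middle of the hinge line of both fronts, along the cupboard's y, 89 mm in front of its centre and 22 above the desk. Each front is a panel 152 wide and 14 thick (hinge in mid-thickness) reaching 146 above the hinge, with a tin bin behind it. The cupboard's top starts 19 behind the hinge line. A strike inside each front enters between two sprung rollers under the top. Hinges damped, 0.2 N m s/rad.
- front_left (a joint): Tilt of the left front (rad), 0 upright, grows as its top tips out to the robot, stop at 0.70. Starts hanging open: a light spring tips it out (2 N at the handle) unless caught. Pushing it in, the force at the handle rises to 8 N 0.06 before home, and 0.025 before home it snaps to a hard stop. Its catch was fitted by hand: home is anywhere from -0.085 to 0.085, only to be felt.
- front_right (a joint): Tilt of the right front (rad), same build. Starts shut in its catch at 0, its home. Pulling it out takes 7 N at the handle; from about 0.08 the catch is clear and the spring tips the front open to 0.70 by itself, at about 1 rad/s. Pushing it home again takes 8 N, as on the left.
- handle_left (a point): Middle of the left handle: round steel bar 10 mm thick, 90 long along the cupboard's y, on two posts 68 apart; 40 out from the panel's face (35 free behind it), 8 below its top edge; 47 in front of and 138 above the hinge line when upright (160 above the desk). Hook or push it from above. Finger forces on a front stay under 18 N in all, so meet it at 30 mm/s and push at 60 or less.
- handle_right (a point): Middle of the right bar handle, same as the left, same 18 N limit.
- bin_right (a point): Centre of the right bin's floor; axes as the cupboard's when shut, tilting with the front. Floor 6 mm above and its middle 55 behind the hinge line; inside 126 wide (y), 94 deep (x); back wall 46 high, sides 46 to 86. Fully open, its mouth from above reaches from 90 in front of the hinge line to the cupboard's top edge. The strike sticks 31 out of the panel inside, 52 right of the middle.
- carton: Small flat carton of staples, red and white, 34 (x) x 56 (y) x 14 (z) mm, 40 to 85 g, lying loose on the desk to the right of the cupboard; origin at the centre of its underside.
- stapler: Black desk stapler, 34 x 154 x 50 mm, loose on the desk; leave it.
- binder_clip: Black binder clip, 49 x 41 x 18 mm, loose on the desk; leave it.
- note_pad: Orange pad of sticky notes, 46 x 47 mm, lying loose on the cupboard's top; leave it.
There are look-alikes about, which are no part of the job. What is meant by the carton is not pink or turquoise, and is the larger of those in its own colour.

How it is judged:
On the way:
1. the right front has been pulled open through its catch (value of joint front_right above 0.5 rad), for 0.2 s.
At the end, for the whole second after the job is handed in: Both fronts are held shut by their catches (tilt under 0.11, where only the catch can hold them), and the carton lies at rest inside the right-hand bin (within its walls, at most 60 mm above its floor) (value of joint each of front_left, front_right below 0.11 rad and x of carton in the frame of bin_right between -0.055 and 0.05 m and y of carton in the frame of bin_right between -0.065 and 0.065 m and z of carton in the frame of bin_right between -0.005 and 0.06 m and linear speed of carton below 0.02 m/s); the robot touches nothing.
It fails at once if the fingers press, pull or clamp the left front with more than 18 N in all (contact force between the fingers and front_left above 18 N).
It fails at once if the fingers press, pull or clamp the right front with more than 18 N in all (contact force between the fingers and front_right above 18 N).
It fails at once if the stapler is moved by more than 30 mm (distance of stapler from where it was at the start of the episode above 0.03 m).
It fails at once if the binder clip is moved by more than 30 mm (distance of binder_clip from where it was at the start of the episode above 0.03 m).
It fails at once if the pad on the cupboard is moved by more than 30 mm (distance of note_pad from where it was at the start of the episode above 0.03 m).
It also fails if it takes over 72 s, if anything falls off the work surface, if the arm or the gripper's body presses on something with over 40 N, if the wrist force passes 120 N, or if a joint passes its speed limit or range.

### The arm

A 7-joint arm with a two-finger parallel gripper is mounted at the origin on a cart in front of the work surface, level with it; the furniture and walls round the work are solid. World frame = base frame: x ahead of the robot, y to its left, z up, the work surface at z = 0. Lengths are in m, angles in rad, forces in N, time in s.
With the tool pointing down it reaches from about 0.4 to 0.85 m from the base axis. Payload 10.4 kg.
Tool frame: the origin (TCP) lies on the centre line of the jaws, within the pads' length; the fingertips stand 11 mm ahead of it and the grasp point (between the pads) lies 8 mm behind it (tip_reach is the distance from the TCP to the fingertips, in m); z points along the fingers, y is the line along which they close (so a half turn about z gives the same grasp; the last joint's range is limited). The gripper opens to 85 mm and grips with 20 to 120 N. Pads are 22 mm wide; open, the fingers measure 114 mm over their backs; the gripper's body (76 mm by 85 mm) begins 54 mm behind the grasp point. The pads swing forward as they close: fully open they stand 13 mm farther back than shut.
Start: joints at [-1.214, 0.332, -0.065, 1.46, 0.022, 1.35, -0.088], TCP at [0.232, 0.58, 0.242] pointing down, gripper open.
Joint ranges: [-2.6, 2.6], [-0.5, 2.12], [-1.47, 1.34], [0.16, 2.42], [-1.27, 4.41], [0.06, 2.06], [-2.6, 2.6]. Speed limits (rad/s): [2.22, 2.22, 2.79, 2.79, 3.14, 3.14, 3.14].

### API

Orientations are given as a unit quaternion [x, y, z, w].
In Python, from workcell import get_obs, camera, hand_in, tip_reach gives the robot as it stands. The module is installed in compiled form; this text tells all that it offers.
- The arm moves only by the tool move_arm, never from a script. Its argument "plan" is a list of rows, each an object with "delta_pos": the shift along the tool's x, y, z in parts of the range, where 1.0 means 60 cm, a list of three; "turn": the turn, a rotation vector about the tool's x, y, z in shares of 90 degrees (1.0 is 90 degrees), a list of three; "fingers": the closure, from 0 (fully open) to 1 (shut). A call has 1 to 12 rows; each row is the pose to reach, as a shift and turn from the pose commanded when the call began, along the tool's axes at that moment; what a row does not reach only later rows make up. A row lasts 1/8 s, in which the tool goes at most 62.5 mm and 10.7 degrees, less where a joint would pass 70% of its speed; a pose out of reach is approached as far as the arm can. Shift and turn numbers lie between -1 and 1, and a call with a number outside is refused. A call with a gripper value outside its range is refused whole. The fingers move at their own pace and stop on an object; "force" is the grip in N (left out, the last holds). Time passes only in rows, so rows that repeat a pose let the fingers close. It gives the time, the measured TCP pose, the force, the opening and the grip force at its end, in the units of the state.
- get_obs(): the state, without advancing time (a new reading comes with each control period).
- camera(name): name is "scene" or "top" or "wrist"; returns a dict with "color" (384x512x3 uint8, red, green, blue), "range_z" (384x512 float32, m along the optical axis (not along the pixel's ray), 0 where there is no reading), "fx", "fy", "cx", "cy" (pixels), "R" (3x3) and "t" (3): a world point X has camera coordinates R X + t; the wrist camera has in their place "tool_from_camera" (4x4, takes a point from camera to tool coordinates, whose origin is the TCP and whose axes are the flange's). Camera axes: x right, y down, z forward; pixel columns grow to the right and rows downward; lengths in m; the calibration is good to about 2 mm. A picture is of the moment at which its call begins: read the wrist's pose just before it.
- hand_in(): hands the job in; it is judged then, once.
The state is a dict: "clock": time; "joint_pos": joint angles; "joint_velocities": joint speeds; "tau": joint torques, N m; "position": TCP position; "ee_rot": TCP orientation; "ft_force": force on the tool from outside, world axes, zero at the start; "torque": the same for the moment, N m; "grip_width": opening from 0.0 (shut) to 1.0 (fully open); "grasp_force": force on a finger pad.
Only numpy, scipy, OpenCV 4.12 (cv2) and the standard library are available. Lean on these libraries where they do the work, as an engineer would, in place of code of your own. Each camera call takes 0.05 s, during which the arm holds its last target. There are 200 camera calls.

## Working session

There is one attempt and no reset: what is moved stays moved. The work goes in short steps, Python scripts to look and compute and a tool call to move; the robot and the scene stay as the last step left them, time stands still between calls to the robot, and variables do not carry over. Pictures are saved under pics/ and viewed, at most 10 in all, crops included, and the job is handed in when it is done.

Besides the shell and the picture viewer there is one more tool, called after "Call:" as name(argument=value, ...) on one line, values as JSON. move_arm: Moves the arm, as the interface text tells. Its arguments: {"type":"object","properties":{"plan":{"type":"array","items":{"type":"object","properties":{"delta_pos":{"type":"array","items":{"type":"number"}},"turn":{"type":"array","items":{"type":"number"}},"fingers":{"type":"number"}}}},"force":{"type":"number"}},"required":["plan"]}

```bash
mkdir -p pics
cat > h.py <<'E'
import numpy as np, cv2
from workcell import get_obs, camera
from scipy.spatial.transform import Rotation as R
def pts(c):
    v,u=np.mgrid[:384,:512]; z=c["range_z"]
    P=np.stack([(u-c["cx"])/c["fx"]*z,(v-c["cy"])/c["fy"]*z,z],-1)
    return (P-c["t"])@c["R"]
def save(n,img): cv2.imwrite("pics/%s.png"%n,img[...,::-1])
E
python3 - <<'E'
from h import *
o=get_obs(); print({k:np.round(v,3) for k,v in o.items()})
a=camera("scene"); b=camera("top")
np.savez("s.npz",**a); np.savez("t.npz",**b)
save("scene",cv2.resize(a["color"],(800,600))); save("top",cv2.resize(b["color"],(800,600)))
for c in(a,b): print(np.round(-c["R"].T@c["t"],3),c["fx"])
E
```

```text
{'clock': np.float64(0.0), 'joint_pos': array([-1.214,  0.333, -0.065,  1.461,  0.022,  1.35 , -0.089]), 'joint_velocities': array([ 0.   , -0.002, -0.   , -0.001,  0.001, -0.   ,  0.   ]), 'tau': array([ 0.0000e+00, -6.2545e+01,  4.9000e-02, -3.9161e+01,  1.6000e-02,
        1.0000e-02, -0.0000e+00]), 'position': array([0.232, 0.58 , 0.242]), 'ee_rot': array([ 0.189,  0.982, -0.001, -0.   ]), 'ft_force': array([ 0.224, -0.315,  0.446]), 'torque': array([-0.016,  0.014,  0.001]), 'grasp_force': np.float64(0.0), 'grip_width': np.float64(0.999)}
[ 0.011 -0.327  0.887] 374.99893907520277
[ 0.238 -0.033  1.229] 488.02251065338464
```

View pics/scene.png

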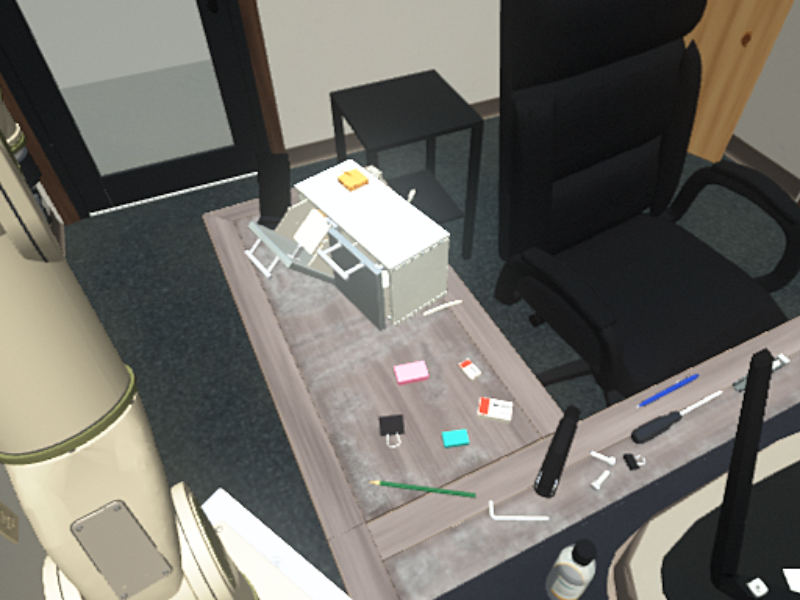

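View pics/top.png

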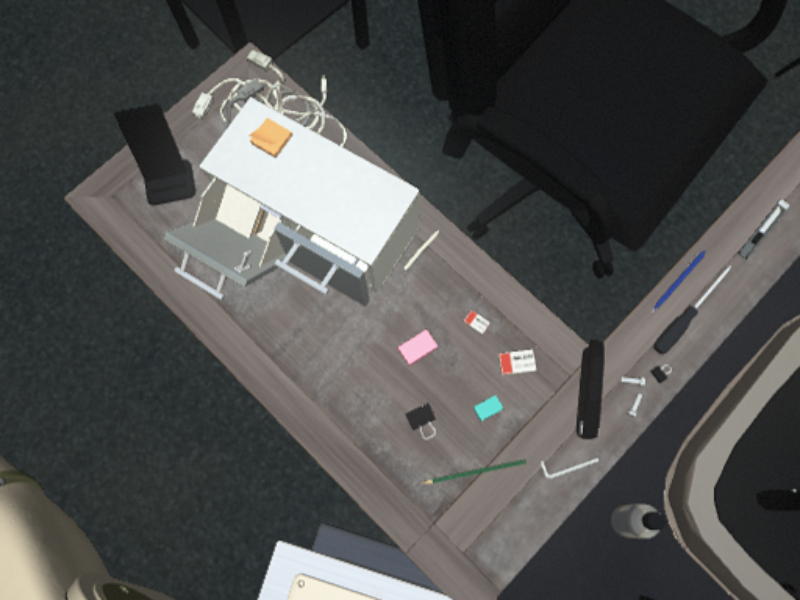

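The carton is the larger red-white one: scene (495,408), top (518,361). The smaller one at top (477,322) is a look-alike. The cupboard is rotated, its right front is shut and its left front hangs open. The orange pad is at top (270,136).

```bash
cat > m.py <<'E'
from h import *
k=.64
for f,cart,box,hl,hr in(("s",(495,408),(370,230),[(270,255),(246,230),(272,270)],[(352,262)]),("t",(518,361),(310,180),[(200,282),(177,268),(222,295)],[(302,274),(278,260),(326,290)])):
    c=dict(np.load(f+".npz")); P=pts(c); c["P"]=P
    g=lambda p:np.round(P[int(p[1]*k),int(p[0]*k)],3)
    print(f,"cam axis",np.round(c["R"][2],2))
    # cupboard top
    m=(abs(P[...,2]-.17)<.012)&(c["color"].min(-1)>150)
    n,l,s,ce=cv2.connectedComponentsWithStats(m.astype(np.uint8)); 
    j=l[int(box[1]*k),int(box[0]*k)]; Q=P[l==j]
    r=cv2.minAreaRect((Q[:,:2]*1000).astype(np.float32)); print("top",j,len(Q),r,Q[:,2].mean(), np.round(cv2.boxPoints(r)))
    u,v=int(cart[0]*k),int(cart[1]*k)
    W=np.zeros((384,512),bool); W[v-20:v+20,u-24:u+24]=1
    hsv=cv2.cvtColor(c["color"],cv2.COLOR_RGB2HSV)
    m=W&(((hsv[...,1]>150)&((hsv[...,0]<12)|(hsv[...,0]>170)))|((c["color"].min(-1)>170)))
    n,l,s,ce=cv2.connectedComponentsWithStats(cv2.morphologyEx(m.astype(np.uint8),cv2.MORPH_CLOSE,np.ones((5,5))))
    j=l[v,u]; Q=P[l==j]; Q=Q[Q[:,2]>-.05]
    r=cv2.minAreaRect((Q[:,:2]*1000).astype(np.float32)); print("carton",len(Q),r,np.percentile(Q[:,2],[10,50,90]))
    for p in hl: print("HL",p,g(p))
    for p in hr: print("HR",p,g(p))
    big=cv2.resize(c["color"],(2560,1920),interpolation=cv2.INTER_CUBIC)
    if f=="t": save("crop",np.vstack([big[500:1050,500:1300]]))
    if f=="t":
        for n_,p in(("stapler",(590,390)),("clip",(422,416)),("pink",(418,346)),("turq",(488,407)),("pad",(270,136)),("small",(477,322)),("chairbit",(168,185)),("phone top",(140,120))): print(n_,g(p))
E
python3 m.py
```

```text
s cam axis [ 0.53  0.41 -0.74]
top 1 3516 ((634.61767578125, 274.3283996582031), (314.5359191894531, 211.45376586914062), 75.8781509399414) 0.17102864463381812 [[494. 148.]
 [699.  96.]
 [776. 401.]
 [570. 453.]]
carton 275 ((284.77606201171875, -231.8284912109375), (576.9628295898438, 60.56389617919922), 25.100791931152344) [0.0116463  0.01555718 0.01769152]
HL (270, 255) [0.569 0.478 0.005]
HL (246, 230) [0.596 0.582 0.004]
HL (272, 270) [0.48  0.351 0.108]
HR (352, 262) [0.558 0.217 0.143]
t cam axis [ 0.27  0.09 -0.96]
top 1 6735 ((666.4747314453125, 266.3128356933594), (311.7872009277344, 146.86355590820312), 76.14225769042969) 0.1708387132405593 [[558. 133.]
 [700.  97.]
 [775. 400.]
 [633. 435.]]
carton 272 ((398.97540283203125, -70.75045776367188), (54.7709846496582, 326.0556640625), 67.10971069335938) [0.01187721 0.01509929 0.01810584]
HL (200, 282) [0.482 0.389 0.098]
HL (177, 268) [0.492 0.432 0.1  ]
HL (222, 295) [0.473 0.349 0.098]
HR (302, 274) [0.521 0.225 0.167]
HR (278, 260) [0.533 0.269 0.161]
HR (326, 290) [0.509 0.184 0.167]
stapler [ 0.506 -0.237  0.045]
clip [0.395 0.001 0.007]
pink [0.502 0.041 0.011]
turq [ 0.438 -0.095  0.015]
pad [0.707 0.339 0.191]
small [ 0.569 -0.041  0.008]
chairbit [0.647 0.538 0.019]
phone top [0.702 0.57  0.135]
```

```bash
ls pics
```

```text
crop.png
scene.png
top.png
```

View pics/crop.png

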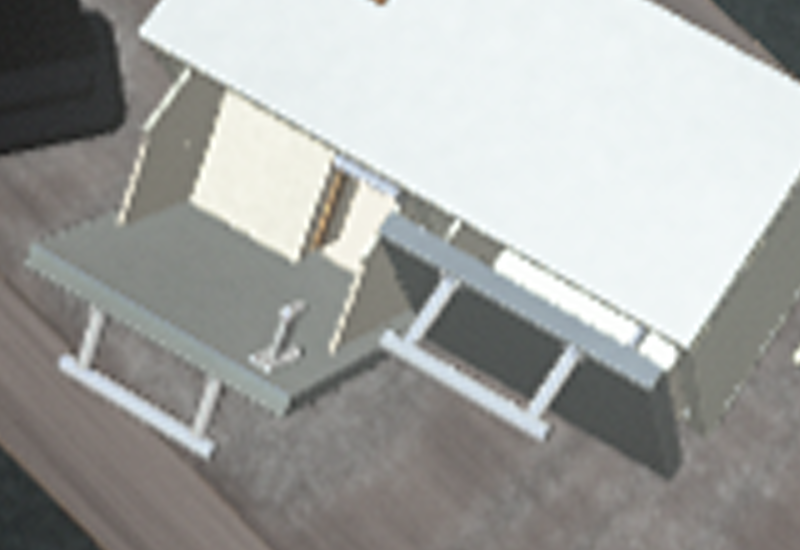

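Run:
```python
from h import *
import workcell; t=workcell.tip_reach; print("tip_reach",t() if callable(t) else t)
k=.64
C={}
def ray(c,u,v):
    d=c["R"].T@np.array([(u-c["cx"])/c["fx"],(v-c["cy"])/c["fy"],1]); return -c["R"].T@c["t"],d
def onz(c,u,v,z): o,d=ray(c,u,v); return np.round(o+d*(z-o[2])/d[2],4)
uv={}
for f,cart in(("s",(495,408)),("t",(518,361))):
    c=C[f]=dict(np.load(f+".npz")); P=pts(c); u,v=int(cart[0]*k),int(cart[1]*k)
    hsv=cv2.cvtColor(c["color"],cv2.COLOR_RGB2HSV); W=np.zeros((384,512),bool); W[v-12:v+13,u-17:u+18]=1
    m=W&(((hsv[...,1]>140)&((hsv[...,0]<12)|(hsv[...,0]>170)))|(c["color"].min(-1)>170))
    m=cv2.morphologyEx(m.astype(np.uint8),cv2.MORPH_CLOSE,np.ones((5,5)))
    n,l,s,ce=cv2.connectedComponentsWithStats(m); j=1+np.argmax(s[1:,4]); Q=P[l==j]
    uv[f]=ce[j]; vv,uu=np.where(l==j)
    G=np.array([onz(c,a,b,.014)[:2] for a,b in zip(uu,vv)])*1000
    print(f,s[j],ce[j],cv2.minAreaRect(G.astype(np.float32)),G.mean(0),np.median(Q[:,2]))
def tri(p,q):
    o1,d1=ray(C["s"],*p);o2,d2=ray(C["t"],*q)
    A=np.stack([d1,-d2],1); x=np.linalg.lstsq(A,o2-o1,rcond=None)[0]
    a,b=o1+d1*x[0],o2+d2*x[1]; return (a+b)/2,np.linalg.norm(a-b)
print("tri carton",tri(uv["s"],uv["t"]))
t=C["t"]
for n,p,z in(("R bar a",(388,340),.16),("R bar b",(545,432),.16),("L bar a",(65,362),.097),("L bar b",(209,450),.097)):
    print(n,onz(t,100+p[0]/5,100+p[1]/5,z))
s=C["s"]; big=cv2.resize(s["color"],None,fx=6,fy=6,interpolation=cv2.INTER_CUBIC)
save("crops",big[6*125:6*225,6*150:6*283][:600,:800])
```

```text
tip_reach 0.011
s [305 254  24  15 275] [316.30181818 261.09454545] ((522.2345581054688, -120.07405090332031), (37.92825698852539, 59.64455032348633), 25.187450408935547) [ 521.84981818 -119.96836364] 0.015557176578723526
t [320 224  23  15 275] [331.56363636 231.27272727] ((522.4747314453125, -121.9765396118164), (34.83366394042969, 53.1268424987793), 24.189424514770508) [ 522.96436364 -122.92145455] 0.015095352083841083
tri carton (array([ 0.52131371, -0.12165807,  0.01670516]), np.float64(0.002856703943742672))
R bar a [0.5291 0.2663 0.16  ]
R bar b [0.5081 0.1823 0.16  ]
L bar a [0.4895 0.4317 0.097 ]
L bar b [0.4681 0.3479 0.097 ]
```

View pics/crops.png

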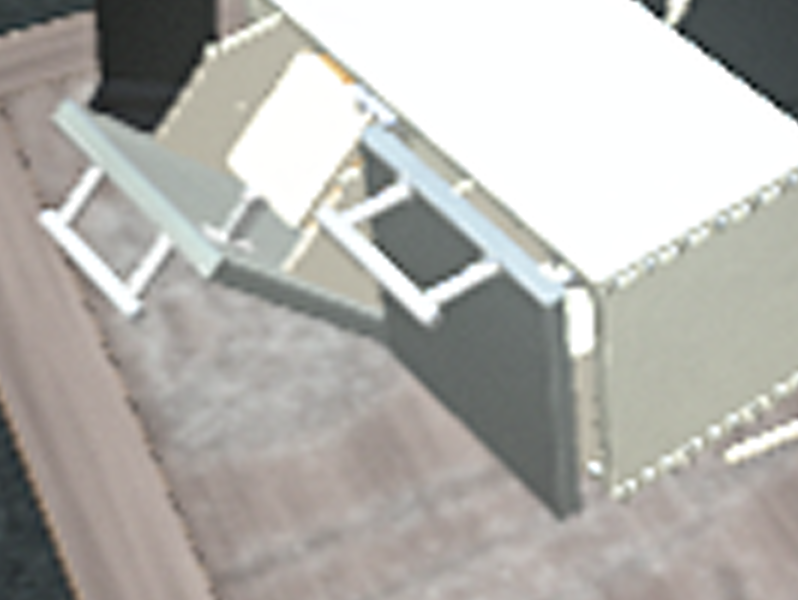

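The enlarged crops give the right bar centre at about (0.519, 0.224, 0.160) and the left at (0.479, 0.390, 0.097). Both agree with the cupboard model to about 2 mm. The carton is at (0.522, -0.121), top at z 0.015 to 0.017.

```bash
cat >> h.py <<'E'
O=np.array([.6685,.265,0]); RC=R.from_euler("z",-13.9,degrees=True).as_matrix()
def cup(x,y,z): return O+RC@np.array([x,y,z])/1000
def han(y,th,dx=0,dz=0):  # handle bar centre at tilt
    c,s=np.cos(th),np.sin(th); return cup(-89-(47*c+138*s)+dx,y,22+138*c-47*s+dz)
def go(p,yaw=76.1,pose=None):
    o=get_obs(); q=R.from_quat(o["ee_rot"]); 
    Y=q.as_matrix()[:,1]; cur=np.degrees(np.arctan2(Y[1],Y[0]))
    d=(yaw-cur+90)%180-90
    Rt=R.from_euler("z",np.radians(yaw)).as_matrix()
    best=R.from_matrix(np.stack([np.cross([np.cos(np.radians(cur+d)),np.sin(np.radians(cur+d)),0],[0,0,-1]),[np.cos(np.radians(cur+d)),np.sin(np.radians(cur+d)),0],[0,0,-1]],1))
    print("target",np.round(p,4),"delta",np.round(q.inv().apply(p-o["position"]),4),"turn",np.round((q.inv()*best).as_rotvec(),3))
def st():
    o=get_obs(); print({k:np.round(o[k],4).tolist() for k in("clock","position","ee_rot","ft_force","grip_width","joint_pos")})
E
python3 - <<'E'
from h import *
print(han(-75,0),han(75,.7))
go(han(-75,0,dx=22.5,dz=75)); go(han(-75,0,dx=22.5,dz=-6))
E
```

```text
[0.51846546 0.22486728 0.16      ] [0.47892975 0.38917641 0.09726999]
target [0.5403 0.2195 0.235 ] delta [-0.4204 -0.2205  0.0069] turn [-0.001 -0.    -0.137]
target [0.5403 0.2195 0.154 ] delta [-0.4204 -0.2204  0.0879] turn [-0.001 -0.    -0.137]
```

The rows are not in the units I measure in: shifts go in shares of 60 cm and turns go in shares of 90 degrees. I convert before sending: -0.42 m / 0.6 = -0.7, -0.4 m / 0.6 = -0.6667, -0.137 rad / 1.5708 = -0.0872.

Call:
move_arm(plan=[{"delta_pos":[-0.0833,-0.0433,0],"turn":[0,0,-0.0318],"fingers":1},{"delta_pos":[-0.1667,-0.0867,0],"turn":[0,0,-0.0637],"fingers":1},{"delta_pos":[-0.25,-0.13,0],"turn":[0,0,-0.0872],"fingers":1},{"delta_pos":[-0.3333,-0.175,0],"turn":[0,0,-0.0872],"fingers":1},{"delta_pos":[-0.4167,-0.2183,0],"turn":[0,0,-0.0872],"fingers":1},{"delta_pos":[-0.5,-0.2617,0],"turn":[0,0,-0.0872],"fingers":1},{"delta_pos":[-0.5833,-0.305,0],"turn":[0,0,-0.0872],"fingers":1},{"delta_pos":[-0.6667,-0.35,0],"turn":[0,0,-0.0872],"fingers":1},{"delta_pos":[-0.7,-0.3667,0.0117],"turn":[0,0,-0.0872],"fingers":1},{"delta_pos":[-0.7,-0.3667,0.0117],"turn":[0,0,-0.0872],"fingers":1}])

```text
clock: 1.35
position: [0.5408, 0.2183, 0.2344]
ee_rot: [0.123, 0.992, -0.001, -0.001]
ft_force: [-1.0, 0.5, 0.5]
grip_width: -0.003
grasp_force: 0.0
```

Run:
```python
from h import *
st(); go(han(-75,0,dx=22.5,dz=-6))
o=get_obs(); c=camera("wrist"); np.savez("w.npz",**c); save("w",c["color"])
T=c["tool_from_camera"]; P=han(-75,0); M=R.from_quat(o["ee_rot"])
for y in(-120,-30):
  for p in (han(y,0),cup(-96,y,168)):
    q=np.linalg.inv(T)@np.append(M.inv().apply(p-o["position"]),1); print(y,q[:2]/q[2]*[c["fx"],c["fy"]]+[c["cx"],c["cy"]])
```

```text
{'clock': 1.35, 'position': [0.5408, 0.2183, 0.2344], 'ee_rot': [0.1229, 0.9924, -0.0007, -0.0005], 'ft_force': [-0.9671, 0.5373, 0.5466], 'grip_width': -0.0027, 'joint_pos': [-0.6423, 0.2431, 0.2139, 1.5983, -0.0522, 1.3075, 0.9035]}
target [0.5403 0.2195 0.154 ] delta [0.0007 0.0011 0.0804] turn [-0.002 -0.001 -0.004]
-120 [194.86283764 181.98193694]
-120 [196.13888846 232.91553003]
-30 [309.53392474 181.55058188]
-30 [308.62588187 232.55365478]
```

View pics/w.png

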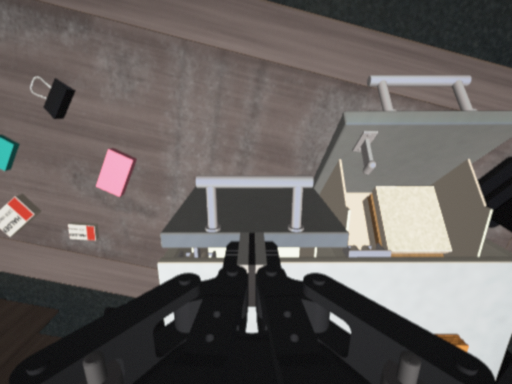

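The wrist view shows the right bar at columns 197-312, row 183, within 2-3 px of the prediction. The closed fingers stand over the gap, so I descend and then pull gently.

In the tool's units: 0.08 m / 0.6 = 0.1333, 0.075 m / 0.6 = 0.125.

Call:
move_arm(plan=[{"delta_pos":[0.0017,0,0.05],"turn":[0,0,0],"fingers":1},{"delta_pos":[0.0017,0,0.0833],"turn":[0,0,0],"fingers":1},{"delta_pos":[0.0017,0,0.1083],"turn":[0,0,0],"fingers":1},{"delta_pos":[0.0017,0,0.125],"turn":[0,0,0],"fingers":1},{"delta_pos":[0.0017,0,0.1333],"turn":[0,0,0],"fingers":1},{"delta_pos":[0.0017,0,0.1333],"turn":[0,0,0],"fingers":1}])

```text
clock: 2.15
position: [0.5393, 0.2208, 0.1554]
ee_rot: [0.121, 0.993, 0.0, 0.0]
ft_force: [0.3, 0.4, -0.5]
grip_width: -0.001
grasp_force: 0.0
```

In the tool's units: 0.01 m / 0.6 = 0.0167, 0.007 m / 0.6 = 0.0117.

Call:
move_arm(plan=[{"delta_pos":[0.0058,0,0],"turn":[0,0,0],"fingers":1},{"delta_pos":[0.0117,0,0],"turn":[0,0,0],"fingers":1},{"delta_pos":[0.0167,0,0],"turn":[0,0,0],"fingers":1}])

```text
clock: 2.52
position: [0.5303, 0.2227, 0.1557]
ee_rot: [0.121, 0.993, 0.0, 0.001]
ft_force: [-1.0, 0.5, -0.2]
grip_width: 0.001
grasp_force: 0.0
```

In the tool's units: 0.0105 m / 0.6 = 0.0175, 0.007 m / 0.6 = 0.0117.

Call:
move_arm(plan=[{"delta_pos":[0.0058,0,0],"turn":[0,0,0],"fingers":1},{"delta_pos":[0.0117,0,0],"turn":[0,0,0],"fingers":1},{"delta_pos":[0.0175,0,0],"turn":[0,0,0],"fingers":1}])

```text
clock: 2.9
position: [0.5188, 0.2259, 0.1553]
ee_rot: [0.121, 0.993, 0.0, -0.0]
ft_force: [-1.0, -0.5, -1.1]
grip_width: 0.0
grasp_force: 0.6
```

In the tool's units: -0.1 m / 0.6 = -0.1667, -0.06 m / 0.6 = -0.1.

Call:
move_arm(plan=[{"delta_pos":[0.005,0,-0.0167],"turn":[0,0,0],"fingers":1},{"delta_pos":[0.005,0,-0.05],"turn":[0,0,0],"fingers":1},{"delta_pos":[0.005,0,-0.1],"turn":[0,0,0],"fingers":1},{"delta_pos":[0.005,0,-0.1667],"turn":[0,0,0],"fingers":1}])

```text
clock: 3.4
position: [0.5162, 0.2262, 0.2567]
ee_rot: [0.121, 0.993, -0.0, -0.0]
ft_force: [1.0, 0.5, -0.5]
grip_width: 0.004
grasp_force: 0.0
```

Run:
```python
from h import *
st(); c=camera("top"); P=pts(c)
# highest-z blue-ish point near predicted bars
for y in(-75,75):
  for th in(0,.15,.3,.5,.7):
    p=han(y,th); q=c["R"]@p+c["t"]; u,v=int(q[0]/q[2]*c["fx"]+c["cx"]),int(q[1]/q[2]*c["fy"]+c["cy"])
    w=c["range_z"][v-2:v+3,u-2:u+3]; print(y,th,np.round(q[2],3),np.round(np.min(w),3))
print("carton target"); go(np.array([.522,-.1215,.13]),114.2)
```

```text
{'clock': 3.4, 'position': [0.5162, 0.2262, 0.2567], 'ee_rot': [0.1212, 0.9926, -0.0001, -0.0], 'ft_force': [1.0337, 0.5185, -0.497], 'grip_width': 0.0043, 'joint_pos': [-0.6709, 0.1856, 0.2029, 1.6179, -0.038, 1.342, 0.865]}
-75 0 1.124 0.621
-75 0.15 1.127 0.599
-75 0.3 1.133 0.587
-75 0.5 1.147 0.575
-75 0.7 1.165 0.566
75 0 1.147 0.602
75 0.15 1.15 0.598
75 0.3 1.157 0.593
75 0.5 1.17 0.0
75 0.7 1.188 0.586
carton target
target [ 0.522  -0.1215  0.13  ] delta [-0.0868 -0.338   0.1316] turn [ 0.003  0.007 -0.666]
```

In the tool's units: -0.338 m / 0.6 = -0.5633, -0.15 m / 0.6 = -0.25, -0.666 rad / 1.5708 = -0.424.

Call:
move_arm(plan=[{"delta_pos":[-0.02,-0.0833,0],"turn":[0,0,-0.07],"fingers":0},{"delta_pos":[-0.0417,-0.1667,0],"turn":[0,0,-0.1401],"fingers":0},{"delta_pos":[-0.0617,-0.25,0.0167],"turn":[0,0,-0.2101],"fingers":0},{"delta_pos":[-0.0833,-0.3333,0.05],"turn":[0,0,-0.2801],"fingers":0},{"delta_pos":[-0.1033,-0.4167,0.0833],"turn":[0,0,-0.3501],"fingers":0},{"delta_pos":[-0.125,-0.5,0.1167],"turn":[0,0,-0.424],"fingers":0},{"delta_pos":[-0.145,-0.5633,0.15],"turn":[0,0,-0.424],"fingers":0},{"delta_pos":[-0.145,-0.5633,0.1667],"turn":[0,0,-0.424],"fingers":0},{"delta_pos":[-0.145,-0.5633,0.1667],"turn":[0,0,-0.424],"fingers":0}])

```text
clock: 4.58
position: [0.5196, -0.1219, 0.1552]
ee_rot: [-0.21, 0.978, 0.0, -0.0]
ft_force: [-0.1, 0.6, 0.3]
grip_width: 0.999
grasp_force: 0.0
```

Run:
```python
from h import *
st(); o=get_obs(); c=camera("wrist"); T=c["tool_from_camera"]; M=R.from_quat(o["ee_rot"])
v,u=np.mgrid[:384,:512]; z=c["range_z"]
P=np.stack([(u-c["cx"])/c["fx"]*z,(v-c["cy"])/c["fy"]*z,z],-1)@T[:3,:3].T+T[:3,3]
P=M.apply(P.reshape(-1,3)).reshape(P.shape)+o["position"]
hsv=cv2.cvtColor(c["color"],cv2.COLOR_RGB2HSV)
m=(((hsv[...,1]>130)&((hsv[...,0]<12)|(hsv[...,0]>170)))|(c["color"].min(-1)>160))&(np.linalg.norm(P[...,:2]-[.522,-.1215],axis=-1)<.05)&(P[...,2]<.03)
m=cv2.morphologyEx(m.astype(np.uint8),cv2.MORPH_CLOSE,np.ones((5,5)))
n,l,s,ce=cv2.connectedComponentsWithStats(m); j=1+np.argmax(s[1:,4]); Q=P[(l==j)]
Q=Q[abs(Q[:,2]-np.median(Q[:,2]))<.005]
print(s[j],ce[j],cv2.minAreaRect((Q[:,:2]*1000).astype(np.float32)),Q.mean(0),np.median(Q[:,2]))
desk=P[(abs(P[...,0]-.522)<.1)&(abs(P[...,1]+.12)<.08)&(c["color"].max(-1)<150)&(P[...,2]<.05)]; print("desk z",np.median(desk[:,2]))
t=camera("top"); save("t2",cv2.resize(np.hstack([t["color"][40:260,80:400][:,:,:],c["color"][:220,:320]]),None,fx=1.25,fy=1.25))
Pt=pts(t)
for y in(-75,75):
  for th in(0,.085,.15,.3,.5,.6,.7):
    p=han(y,th); q=t["R"]@p+t["t"]; uu,vv=int(q[0]/q[2]*t["fx"]+t["cx"]),int(q[1]/q[2]*t["fy"]+t["cy"])
    w=t["range_z"][vv-2:vv+3,uu-2:uu+3]; print(y,th,np.round(q[2],3),np.round(np.min(w),3))
go(np.array([.522,-.1215,.02]),114.2)
```

```text
{'clock': 4.575, 'position': [0.5196, -0.1219, 0.1552], 'ee_rot': [-0.2101, 0.9777, 0.0003, -0.0002], 'ft_force': [-0.1028, 0.6383, 0.3064], 'grip_width': 0.9989, 'joint_pos': [-0.2324, 0.2041, 0.4247, 1.8338, -0.0931, 1.1236, 2.2191]}
[ 223  173   56   33 1773] [250.51043429 188.70953187] ((521.2503662109375, -120.52798461914062), (33.976646423339844, 56.004817962646484), 24.01628303527832) [ 0.52054463 -0.12098419  0.01531765] 0.0153605312941133
desk z 0.0011979745215674048
-75 0 1.124 1.203
-75 0.085 1.125 1.182
-75 0.15 1.127 1.162
-75 0.3 1.133 0.0
-75 0.5 1.147 1.265
-75 0.6 1.155 1.165
-75 0.7 1.165 1.154
75 0 1.147 1.224
75 0.085 1.148 1.211
75 0.15 1.15 1.186
75 0.3 1.157 1.157
75 0.5 1.17 1.291
75 0.6 1.178 1.184
75 0.7 1.188 1.181
target [ 0.522  -0.1215  0.02  ] delta [-0.0014 -0.0009  0.1361] turn [0.    0.001 0.003]
```

View pics/t2.png

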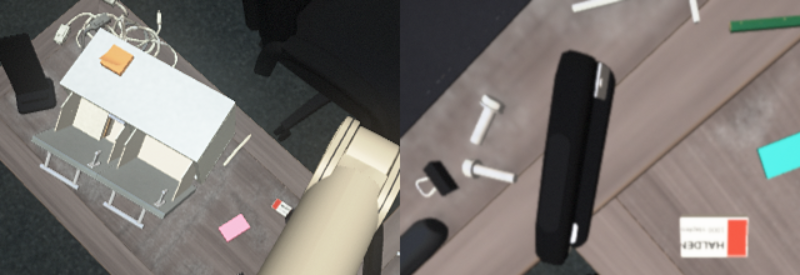

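Both fronts hang open at about 0.70. The carton measures 34x56 mm at (0.521, -0.121), top 14 mm above the desk, as it should be. Now I descend with the jaws along its 56 mm side.

In the tool's units: 0.141 m / 0.6 = 0.235, -0.0017 m / 0.6 = -0.0028, 0.003 rad / 1.5708 = 0.0019.

Call:
move_arm(plan=[{"delta_pos":[-0.0028,0.0007,0.0667],"turn":[0,0,0.0019],"fingers":0},{"delta_pos":[-0.0028,0.0007,0.1333],"turn":[0,0,0.0019],"fingers":0},{"delta_pos":[-0.0028,0.0007,0.1833],"turn":[0,0,0.0019],"fingers":0},{"delta_pos":[-0.0028,0.0007,0.2083],"turn":[0,0,0.0019],"fingers":0},{"delta_pos":[-0.0028,0.0007,0.2233],"turn":[0,0,0.0019],"fingers":0},{"delta_pos":[-0.0028,0.0007,0.2317],"turn":[0,0,0.0019],"fingers":0},{"delta_pos":[-0.0028,0.0007,0.235],"turn":[0,0,0.0019],"fingers":0},{"delta_pos":[-0.0028,0.0007,0.235],"turn":[0,0,0.0019],"fingers":0}])

```text
clock: 5.68
position: [0.5213, -0.1216, 0.0147]
ee_rot: [-0.209, 0.978, -0.0, 0.0]
ft_force: [-0.6, 0.2, 0.7]
grip_width: 1.0
grasp_force: 0.0
```

Call:
move_arm(plan=[{"delta_pos":[0,0,0.0025],"turn":[0,0,0],"fingers":0},{"delta_pos":[0,0,0.005],"turn":[0,0,0],"fingers":0},{"delta_pos":[0,0,0.0067],"turn":[0,0,0],"fingers":0},{"delta_pos":[0,0,0.0067],"turn":[0,0,0],"fingers":0}])

```text
clock: 6.18
position: [0.5209, -0.1216, 0.0102]
ee_rot: [-0.209, 0.978, 0.0, -0.0]
ft_force: [0.3, 0.5, -0.3]
grip_width: 0.998
grasp_force: 0.0
```

Call:
move_arm(plan=[{"delta_pos":[0,0,0.0025],"turn":[0,0,0],"fingers":0.15},{"delta_pos":[0,0,0.005],"turn":[0,0,0],"fingers":0.25},{"delta_pos":[0,0,0.005],"turn":[0,0,0],"fingers":0.3},{"delta_pos":[0,0,0.005],"turn":[0,0,0],"fingers":0.5},{"delta_pos":[0,0,0.005],"turn":[0,0,0],"fingers":0.5},{"delta_pos":[0,0,0.005],"turn":[0,0,0],"fingers":0.5}], force=25)

```text
clock: 6.92
position: [0.5211, -0.1216, 0.0073]
ee_rot: [-0.209, 0.978, 0.0, 0.0]
ft_force: [-0.2, 0.1, 1.1]
grip_width: 0.644
grasp_force: 26.9
```

In the tool's units: -0.2 m / 0.6 = -0.3333, -0.17 m / 0.6 = -0.2833.

Call:
move_arm(plan=[{"delta_pos":[0,0,-0.0333],"turn":[0,0,0],"fingers":0.5},{"delta_pos":[0,0,-0.1167],"turn":[0,0,0],"fingers":0.5},{"delta_pos":[0,0,-0.2],"turn":[0,0,0],"fingers":0.5},{"delta_pos":[0,0,-0.2833],"turn":[0,0,0],"fingers":0.5},{"delta_pos":[0,0,-0.3333],"turn":[0,0,0],"fingers":0.5},{"delta_pos":[0,0,-0.3333],"turn":[0,0,0],"fingers":0.5}])

```text
clock: 7.68
position: [0.5221, -0.1218, 0.2095]
ee_rot: [-0.209, 0.978, -0.0, 0.002]
ft_force: [0.3, -0.8, -1.0]
grip_width: 0.648
grasp_force: 27.1
```

Run:
```python
from h import *
st(); go(cup(-117,-68,207)); go(cup(-117,-68,112))
```

```text
{'clock': 7.675, 'position': [0.5221, -0.1218, 0.2095], 'ee_rot': [-0.2086, 0.978, -0.0004, 0.0021], 'ft_force': [0.3138, -0.8327, -0.9986], 'grip_width': 0.6483, 'joint_pos': [-0.253, 0.1541, 0.4405, 1.7675, -0.0705, 1.231, 2.1972]}
target [0.5386 0.2271 0.207 ] delta [-0.1573  0.3118  0.0027] turn [-0.     0.004  0.663]
target [0.5386 0.2271 0.112 ] delta [-0.157   0.312   0.0977] turn [-0.     0.004  0.663]
```

In the tool's units: 0.312 m / 0.6 = 0.52, -0.157 m / 0.6 = -0.2617, 0.663 rad / 1.5708 = 0.4221.

Call:
move_arm(plan=[{"delta_pos":[-0.0367,0.0733,0],"turn":[0,0,0.0637],"fingers":0.5},{"delta_pos":[-0.075,0.15,0],"turn":[0,0,0.1273],"fingers":0.5},{"delta_pos":[-0.1117,0.2233,0],"turn":[0,0,0.191],"fingers":0.5},{"delta_pos":[-0.15,0.2967,0],"turn":[0,0,0.2546],"fingers":0.5},{"delta_pos":[-0.1867,0.3717,0],"turn":[0,0,0.3183],"fingers":0.5},{"delta_pos":[-0.225,0.445,0],"turn":[0,0,0.382],"fingers":0.5},{"delta_pos":[-0.25,0.5,0],"turn":[0,0.0013,0.4221],"fingers":0.5},{"delta_pos":[-0.2617,0.52,0],"turn":[0,0.0025,0.4221],"fingers":0.5},{"delta_pos":[-0.2617,0.52,0.0333],"turn":[0,0.0025,0.4221],"fingers":0.5},{"delta_pos":[-0.2617,0.52,0.0833],"turn":[0,0.0025,0.4221],"fingers":0.5},{"delta_pos":[-0.2617,0.52,0.0833],"turn":[0,0.0025,0.4221],"fingers":0.5}])

```text
clock: 9.05
position: [0.5358, 0.2254, 0.1547]
ee_rot: [0.121, 0.993, -0.002, -0.004]
ft_force: [0.3, 0.5, 0.3]
grip_width: 0.648
grasp_force: 27.0
```

Run:
```python
from h import *
st(); go(cup(-117,-68,112))
c=camera("wrist"); save("w2",c["color"])
```

```text
{'clock': 9.05, 'position': [0.5358, 0.2254, 0.1547], 'ee_rot': [0.1213, 0.9926, -0.0021, -0.0039], 'ft_force': [0.2566, 0.4951, 0.2645], 'grip_width': 0.6477, 'joint_pos': [-0.6802, 0.3068, 0.2446, 1.696, -0.0806, 1.1576, 0.9141]}
target [0.5386 0.2271 0.112 ] delta [-0.0026  0.0026  0.0426] turn [-0.005 -0.007 -0.001]
```

View pics/w2.png

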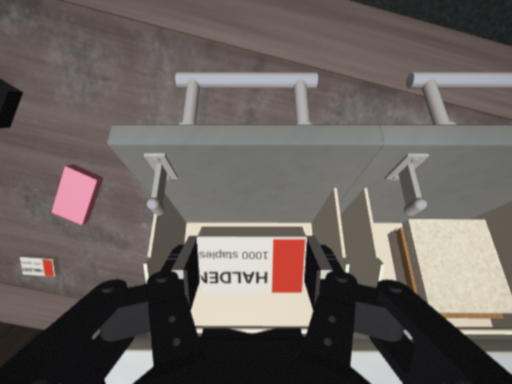

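The carton (250,265) is over the right bin, between its side walls at columns 155 and 335. I lower it, release partly and withdraw.

In the tool's units: -0.09 m / 0.6 = -0.15, 0.042 m / 0.6 = 0.07, -0.007 rad / 1.5708 = -0.0045.

Call:
move_arm(plan=[{"delta_pos":[-0.0042,0.0042,0.025],"turn":[-0.0032,-0.0045,0],"fingers":0.5},{"delta_pos":[-0.0042,0.0042,0.05],"turn":[-0.0032,-0.0045,0],"fingers":0.5},{"delta_pos":[-0.0042,0.0042,0.07],"turn":[-0.0032,-0.0045,0],"fingers":0.5},{"delta_pos":[-0.0042,0.0042,0.07],"turn":[-0.0032,-0.0045,0],"fingers":0.22},{"delta_pos":[-0.0042,0.0042,0.07],"turn":[-0.0032,-0.0045,0],"fingers":0.22},{"delta_pos":[-0.0042,0.0042,0.07],"turn":[-0.0032,-0.0045,0],"fingers":0.22},{"delta_pos":[-0.0042,0.0042,0.0333],"turn":[-0.0032,-0.0045,0],"fingers":0.22},{"delta_pos":[-0.0042,0.0042,-0.05],"turn":[-0.0032,-0.0045,0],"fingers":0.22},{"delta_pos":[-0.0042,0.0042,-0.15],"turn":[-0.0032,-0.0045,0],"fingers":1},{"delta_pos":[-0.0042,0.0042,-0.15],"turn":[-0.0032,-0.0045,0],"fingers":1}])

```text
clock: 10.35
position: [0.5427, 0.23, 0.253]
ee_rot: [0.121, 0.993, 0.005, 0.006]
ft_force: [0.5, 0.2, -0.5]
grip_width: 0.363
grasp_force: 0.0
```

Run:
```python
from h import *
st()
c=camera("wrist"); save("w3",c["color"])
# pushing poses: finger centre 16+8 in front of bar; tcp z = bar z -4 (tip 15 below bar centre)
for th in (.75,.7,.6,.5,.4,.3,.2,.1,0): print(th,end=" ");go(han(-75,th,dx=-16,dz=-4))
```

```text
{'clock': 10.35, 'position': [0.5427, 0.23, 0.253], 'ee_rot': [0.1212, 0.9926, 0.0045, 0.0056], 'ft_force': [0.5263, 0.1604, -0.5217], 'grip_width': 0.3628, 'joint_pos': [-0.692, 0.2355, 0.2551, 1.5709, -0.0623, 1.3287, 0.8983]}
0.75 target [0.4239 0.2483 0.0869] delta [ 0.1198 -0.0113  0.1622] turn [ 0.007  0.007 -0.   ]
0.7 target [0.4274 0.2474 0.0933] delta [ 0.1162 -0.0113  0.1558] turn [ 0.007  0.007 -0.   ]
0.6 target [0.4353 0.2455 0.1054] delta [ 0.108  -0.0112  0.1438] turn [ 0.007  0.007 -0.   ]
0.5 target [0.4443 0.2432 0.1166] delta [ 0.0986 -0.0111  0.1327] turn [ 0.007  0.007 -0.   ]
0.4 target [0.4544 0.2407 0.1268] delta [ 0.0881 -0.011   0.1225] turn [ 0.007  0.007 -0.   ]
0.3 target [0.4654 0.238  0.1359] delta [ 0.0767 -0.011   0.1134] turn [ 0.007  0.007 -0.   ]
0.2 target [0.4772 0.2351 0.1439] delta [ 0.0645 -0.0109  0.1056] turn [ 0.007  0.007 -0.   ]
0.1 target [0.4898 0.232  0.1506] delta [ 0.0515 -0.0108  0.0989] turn [ 0.007  0.007 -0.   ]
0 target [0.5029 0.2287 0.156 ] delta [ 0.0379 -0.0108  0.0936] turn [ 0.007  0.007 -0.   ]
```

View pics/w3.png

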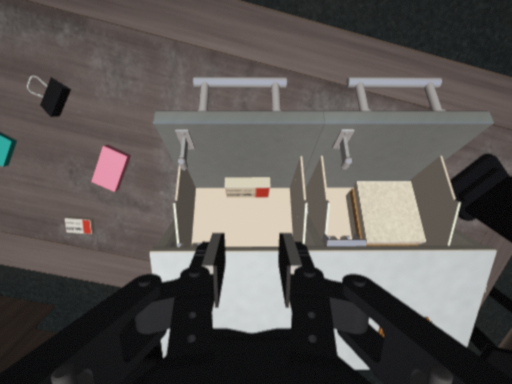

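The carton lies in the right bin against the panel, at pixel (248,187). Next I close the fingers and come down in front of the right bar.

In the tool's units: 0.156 m / 0.6 = 0.26, 0.14 m / 0.6 = 0.2333, 0.007 rad / 1.5708 = 0.0045.

Call:
move_arm(plan=[{"delta_pos":[0.0833,-0.0083,0],"turn":[0.0045,0.0045,0],"fingers":1},{"delta_pos":[0.1667,-0.0183,0],"turn":[0.0045,0.0045,0],"fingers":1},{"delta_pos":[0.2333,-0.0183,0.0333],"turn":[0.0045,0.0045,0],"fingers":1},{"delta_pos":[0.2333,-0.0183,0.1],"turn":[0.0045,0.0045,0],"fingers":1},{"delta_pos":[0.2333,-0.0183,0.1833],"turn":[0.0045,0.0045,0],"fingers":1},{"delta_pos":[0.2333,-0.0183,0.25],"turn":[0.0045,0.0045,0],"fingers":1},{"delta_pos":[0.2333,-0.0183,0.26],"turn":[0.0045,0.0045,0],"fingers":1},{"delta_pos":[0.2333,-0.0183,0.26],"turn":[0.0045,0.0045,0],"fingers":1}])

```text
clock: 11.4
position: [0.4027, 0.2527, 0.0913]
ee_rot: [0.121, 0.993, -0.001, -0.002]
ft_force: [0.5, -0.2, 0.7]
grip_width: -0.002
grasp_force: 0.0
```

Run:
```python
from h import *
st()
for th in (.7,.65,.6,.55,.5,.45,.4,.35,.3,.25,.2,.15): print(th,end=" ");go(han(-75,th,dx=-16,dz=-4))
```

```text
{'clock': 11.4, 'position': [0.4027, 0.2527, 0.0913], 'ee_rot': [0.1211, 0.9926, -0.0014, -0.0021], 'ft_force': [0.5255, -0.1514, 0.719], 'grip_width': -0.0022, 'joint_pos': [-0.8113, 0.1558, 0.1669, 2.0221, -0.0322, 0.9711, 0.6998]}
0.7 target [0.4274 0.2474 0.0933] delta [-0.0252  0.0008 -0.0021] turn [-0.003 -0.004 -0.   ]
0.65 target [0.4312 0.2465 0.0994] delta [-0.0291  0.0008 -0.0083] turn [-0.003 -0.004 -0.   ]
0.6 target [0.4353 0.2455 0.1054] delta [-0.0333  0.0008 -0.0142] turn [-0.003 -0.004 -0.   ]
0.55 target [0.4396 0.2444 0.1111] delta [-0.0378  0.0008 -0.02  ] turn [-0.003 -0.004 -0.   ]
0.5 target [0.4443 0.2432 0.1166] delta [-0.0426  0.0007 -0.0255] turn [-0.003 -0.004 -0.   ]
0.45 target [0.4492 0.242  0.1218] delta [-0.0476  0.0007 -0.0307] turn [-0.003 -0.004 -0.   ]
0.4 target [0.4544 0.2407 0.1268] delta [-0.0529  0.0007 -0.0357] turn [-0.003 -0.004 -0.   ]
0.35 target [0.4598 0.2394 0.1315] delta [-0.0585  0.0007 -0.0405] turn [-0.003 -0.004 -0.   ]
0.3 target [0.4654 0.238  0.1359] delta [-0.0642  0.0007 -0.0449] turn [-0.003 -0.004 -0.   ]
0.25 target [0.4712 0.2366 0.1401] delta [-0.0702  0.0007 -0.0491] turn [-0.003 -0.004 -0.   ]
0.2 target [0.4772 0.2351 0.1439] delta [-0.0764  0.0007 -0.0529] turn [-0.003 -0.004 -0.   ]
0.15 target [0.4834 0.2335 0.1474] delta [-0.0828  0.0006 -0.0565] turn [-0.003 -0.004 -0.   ]
```

In the tool's units: -0.0476 m / 0.6 = -0.0793, -0.0445 m / 0.6 = -0.0742.

Call:
move_arm(plan=[{"delta_pos":[-0.0117,0,-0.0017],"turn":[0,0,0],"fingers":1},{"delta_pos":[-0.0233,0,-0.0033],"turn":[0,0,0],"fingers":1},{"delta_pos":[-0.03,0,-0.005],"turn":[0,0,0],"fingers":1},{"delta_pos":[-0.0358,0,-0.005],"turn":[0,0,0],"fingers":1},{"delta_pos":[-0.0417,0,-0.0067],"turn":[0,0,0],"fingers":1},{"delta_pos":[-0.0467,0,-0.0117],"turn":[0,0,0],"fingers":1},{"delta_pos":[-0.0517,0,-0.0167],"turn":[0,0,0],"fingers":1},{"delta_pos":[-0.0558,0,-0.0233],"turn":[0,0,0],"fingers":1},{"delta_pos":[-0.0617,0,-0.03],"turn":[0,0,0],"fingers":1},{"delta_pos":[-0.0675,0,-0.0367],"turn":[0,0,0],"fingers":1},{"delta_pos":[-0.0742,0,-0.045],"turn":[0,0,0],"fingers":1},{"delta_pos":[-0.0793,0,-0.0512],"turn":[0,0,0],"fingers":1}])

```text
clock: 12.9
position: [0.4465, 0.2417, 0.1214]
ee_rot: [0.12, 0.993, -0.002, -0.004]
ft_force: [-13.4, -0.6, 8.6]
grip_width: -0.004
grasp_force: 6.3
```

Run:
```python
from h import *
st()
for th in (.45,.4,.35,.3,.25,.2,.15,.1,.05,0): print(th,end=" ");go(han(-75,th,dx=-16,dz=-4))
```

```text
{'clock': 12.9, 'position': [0.4465, 0.2417, 0.1214], 'ee_rot': [0.1204, 0.9927, -0.0019, -0.0044], 'ft_force': [-13.4106, -0.635, 8.6046], 'grip_width': -0.0036, 'joint_pos': [-0.7642, 0.1868, 0.198, 1.9146, -0.045, 1.0534, 0.7825]}
0.45 target [0.4492 0.242  0.1218] delta [-0.0025  0.0009 -0.0004] turn [-0.005 -0.008  0.001]
0.4 target [0.4544 0.2407 0.1268] delta [-0.0078  0.0009 -0.0054] turn [-0.005 -0.008  0.001]
0.35 target [0.4598 0.2394 0.1315] delta [-0.0133  0.0008 -0.0102] turn [-0.005 -0.008  0.001]
0.3 target [0.4654 0.238  0.1359] delta [-0.0191  0.0008 -0.0147] turn [-0.005 -0.008  0.001]
0.25 target [0.4712 0.2366 0.1401] delta [-0.025   0.0008 -0.0189] turn [-0.005 -0.008  0.001]
0.2 target [0.4772 0.2351 0.1439] delta [-0.0312  0.0007 -0.0227] turn [-0.005 -0.008  0.001]
0.15 target [0.4834 0.2335 0.1474] delta [-0.0376  0.0007 -0.0263] turn [-0.005 -0.008  0.001]
0.1 target [0.4898 0.232  0.1506] delta [-0.0441  0.0007 -0.0296] turn [-0.005 -0.008  0.001]
0.05 target [0.4963 0.2304 0.1535] delta [-0.0508  0.0007 -0.0325] turn [-0.005 -0.008  0.001]
0 target [0.5029 0.2287 0.156 ] delta [-0.0576  0.0007 -0.0351] turn [-0.005 -0.008  0.001]
```

The push reached 16 N because friction drags downward on the rising bar. I back off at once and restart lower, so that the finger rises faster than the bar.

In the tool's units: 0.05 m / 0.6 = 0.0833, 0.032 m / 0.6 = 0.0533, -0.008 rad / 1.5708 = -0.0051.

Call:
move_arm(plan=[{"delta_pos":[0.0333,0,0],"turn":[-0.0032,-0.0051,0],"fingers":1},{"delta_pos":[0.075,0.0017,0],"turn":[-0.0032,-0.0051,0],"fingers":1},{"delta_pos":[0.075,0.0017,0.0417],"turn":[-0.0032,-0.0051,0],"fingers":1},{"delta_pos":[0.0667,0.0017,0.0833],"turn":[-0.0032,-0.0051,0],"fingers":1},{"delta_pos":[0.0533,0.0017,0.0833],"turn":[-0.0032,-0.0051,0],"fingers":1},{"delta_pos":[0.0533,0.0017,0.0833],"turn":[-0.0032,-0.0051,0],"fingers":1}])

```text
clock: 13.65
position: [0.419, 0.2497, 0.0724]
ee_rot: [0.122, 0.993, 0.001, 0.003]
ft_force: [0.9, -0.3, 1.1]
grip_width: 0.004
grasp_force: 0.0
```

Run:
```python
from h import *
st()
for th in np.arange(.7,-.01,-.05): print(round(th,2),end=" ");go(han(-75,th,dx=-16,dz=-2-24*th/.7))
t=camera("top")
for y in(-75,75):
    for th in(.1,.3,.5,.6,.7):
        p=han(y,th); q=t["R"]@p+t["t"]; uu,vv=int(q[0]/q[2]*t["fx"]+t["cx"]),int(q[1]/q[2]*t["fy"]+t["cy"])
        print(y,th,np.round(q[2],3),np.round(t["range_z"][vv-2:vv+3,uu-2:uu+3].min(),3))
```

```text
{'clock': 13.65, 'position': [0.419, 0.2497, 0.0724], 'ee_rot': [0.1216, 0.9926, 0.0009, 0.0027], 'ft_force': [0.9312, -0.3394, 1.0646], 'grip_width': 0.0041, 'joint_pos': [-0.7941, 0.2021, 0.1761, 2.0157, -0.0411, 0.922, 0.7301]}
0.7 target [0.4274 0.2474 0.0713] delta [-0.0087 -0.0002  0.0011] turn [ 0.002  0.005 -0.001]
0.65 target [0.4312 0.2465 0.0791] delta [-0.0126 -0.0002 -0.0067] turn [ 0.002  0.005 -0.001]
0.6 target [0.4353 0.2455 0.0868] delta [-0.0169 -0.0001 -0.0143] turn [ 0.002  0.005 -0.001]
0.55 target [0.4396 0.2444 0.0942] delta [-0.0214 -0.0001 -0.0217] turn [ 0.002  0.005 -0.001]
0.5 target [0.4443 0.2432 0.1014] delta [-0.0263 -0.0001 -0.0289] turn [ 0.002  0.005 -0.001]
0.45 target [0.4492 0.242  0.1084] delta [-0.0313 -0.0001 -0.0359] turn [ 0.002  0.005 -0.001]
0.4 target [0.4544 0.2407 0.1151] delta [-0.0367 -0.0001 -0.0425] turn [ 0.002  0.005 -0.001]
0.35 target [0.4598 0.2394 0.1215] delta [-0.0423 -0.     -0.0489] turn [ 0.002  0.005 -0.001]
0.3 target [0.4654 0.238  0.1277] delta [-0.0481 -0.     -0.055 ] turn [ 0.002  0.005 -0.001]
0.25 target [0.4712 0.2366 0.1335] delta [-0.0541  0.     -0.0609] turn [ 0.002  0.005 -0.001]
0.2 target [0.4772 0.2351 0.1391] delta [-0.0604  0.     -0.0664] turn [ 0.002  0.005 -0.001]
0.15 target [0.4834 0.2335 0.1443] delta [-0.0668  0.0001 -0.0716] turn [ 0.002  0.005 -0.001]
0.1 target [0.4898 0.232  0.1492] delta [-0.0734  0.0001 -0.0764] turn [ 0.002  0.005 -0.001]
0.05 target [0.4963 0.2304 0.1538] delta [-0.0801  0.0001 -0.081 ] turn [ 0.002  0.005 -0.001]
-0.0 target [0.5029 0.2287 0.158 ] delta [-0.087   0.0001 -0.0852] turn [ 0.002  0.005 -0.001]
-75 0.1 1.125 1.179
-75 0.3 1.133 1.132
-75 0.5 1.147 0.994
-75 0.6 1.155 0.982
-75 0.7 1.165 0.826
75 0.1 1.149 1.201
75 0.3 1.157 0.0
75 0.5 1.17 0.819
75 0.6 1.178 0.797
75 0.7 1.188 0.785
```

In the tool's units: -0.02 m / 0.6 = -0.0333, 0.001 m / 0.6 = 0.0017, 0.005 rad / 1.5708 = 0.0032.

Call:
move_arm(plan=[{"delta_pos":[-0.0058,0,0.0017],"turn":[0.0013,0.0032,0],"fingers":1},{"delta_pos":[-0.0108,0,-0.0008],"turn":[0.0013,0.0032,0],"fingers":1},{"delta_pos":[-0.015,0,-0.0067],"turn":[0.0013,0.0032,0],"fingers":1},{"delta_pos":[-0.02,0,-0.015],"turn":[0.0013,0.0032,0],"fingers":1},{"delta_pos":[-0.0245,0,-0.0238],"turn":[0.0013,0.0032,0],"fingers":1},{"delta_pos":[-0.0292,0,-0.0333],"turn":[0.0013,0.0032,0],"fingers":1}])

```text
clock: 14.45
position: [0.4347, 0.2455, 0.0918]
ee_rot: [0.121, 0.993, -0.0, -0.001]
ft_force: [-1.8, 0.9, -2.1]
grip_width: -0.002
grasp_force: 1.0
```

In the tool's units: -0.037 m / 0.6 = -0.0617, -0.0316 m / 0.6 = -0.0527.

Call:
move_arm(plan=[{"delta_pos":[-0.0055,0,-0.0083],"turn":[0,0,0],"fingers":1},{"delta_pos":[-0.011,0,-0.0167],"turn":[0,0,0],"fingers":1},{"delta_pos":[-0.0165,0,-0.0242],"turn":[0,0,0],"fingers":1},{"delta_pos":[-0.0222,0,-0.0308],"turn":[0,0,0],"fingers":1},{"delta_pos":[-0.028,0,-0.0375],"turn":[0,0,0],"fingers":1},{"delta_pos":[-0.0338,0,-0.0433],"turn":[0,0,0],"fingers":1},{"delta_pos":[-0.04,0,-0.05],"turn":[0,0,0],"fingers":1},{"delta_pos":[-0.0467,0,-0.0558],"turn":[0,0,0],"fingers":1},{"delta_pos":[-0.0527,0,-0.0617],"turn":[0,0,0],"fingers":1}])

```text
clock: 15.58
position: [0.4657, 0.2379, 0.1287]
ee_rot: [0.121, 0.993, -0.0, -0.0]
ft_force: [-2.0, -0.2, -1.0]
grip_width: 0.001
grasp_force: 0.7
```

In the tool's units: -0.025 m / 0.6 = -0.0417, -0.022 m / 0.6 = -0.0367.

Call:
move_arm(plan=[{"delta_pos":[-0.0067,0,-0.0067],"turn":[0,0,0],"fingers":1},{"delta_pos":[-0.0133,0,-0.0125],"turn":[0,0,0],"fingers":1},{"delta_pos":[-0.02,0,-0.0183],"turn":[0,0,0],"fingers":1},{"delta_pos":[-0.0258,0,-0.0233],"turn":[0,0,0],"fingers":1},{"delta_pos":[-0.0317,0,-0.0275],"turn":[0,0,0],"fingers":1},{"delta_pos":[-0.0367,0,-0.0317],"turn":[0,0,0],"fingers":1},{"delta_pos":[-0.0417,0,-0.035],"turn":[0,0,0],"fingers":1}])

```text
clock: 16.45
position: [0.4899, 0.2319, 0.1496]
ee_rot: [0.121, 0.993, -0.0, -0.0]
ft_force: [-0.9, -0.5, -1.7]
grip_width: 0.0
grasp_force: 0.7
```

In the tool's units: -0.006 m / 0.6 = -0.01, -0.004 m / 0.6 = -0.0067.

Call:
move_arm(plan=[{"delta_pos":[-0.0033,0,-0.0022],"turn":[0,0,0],"fingers":1},{"delta_pos":[-0.0067,0,-0.0043],"turn":[0,0,0],"fingers":1},{"delta_pos":[-0.01,0,-0.0067],"turn":[0,0,0],"fingers":1}])

```text
clock: 16.82
position: [0.4951, 0.2306, 0.1533]
ee_rot: [0.121, 0.993, -0.0, -0.001]
ft_force: [-5.3, 1.8, -3.5]
grip_width: -0.005
grasp_force: 2.9
```

In the tool's units: -0.003 m / 0.6 = -0.005, -0.0016 m / 0.6 = -0.0027.

Call:
move_arm(plan=[{"delta_pos":[-0.0025,0,-0.0013],"turn":[0,0,0],"fingers":1},{"delta_pos":[-0.005,0,-0.0027],"turn":[0,0,0],"fingers":1}])

```text
clock: 17.08
position: [0.4961, 0.2303, 0.1538]
ee_rot: [0.12, 0.993, -0.001, -0.003]
ft_force: [-9.0, 3.3, -5.5]
grip_width: -0.002
grasp_force: 4.7
```

In the tool's units: -0.001 m / 0.6 = -0.0017, -0.0002 m / 0.6 = -0.0003.

Call:
move_arm(plan=[{"delta_pos":[-0.0017,0,-0.0003],"turn":[0,0,0],"fingers":1}])

```text
clock: 17.2
position: [0.4971, 0.2301, 0.1541]
ee_rot: [0.12, 0.993, -0.001, -0.003]
ft_force: [-9.4, 2.0, -1.2]
grip_width: 0.0
grasp_force: 4.8
```

In the tool's units: -0.001 m / 0.6 = -0.0017, -0.0004 m / 0.6 = -0.0007.

Call:
move_arm(plan=[{"delta_pos":[-0.0017,0,-0.0007],"turn":[0,0,0],"fingers":1}])

```text
clock: 17.32
position: [0.4986, 0.2297, 0.1547]
ee_rot: [0.121, 0.993, -0.001, -0.002]
ft_force: [-6.1, 1.0, -2.3]
grip_width: 0.001
grasp_force: 2.9
```

In the tool's units: -0.001 m / 0.6 = -0.0017, -0.0004 m / 0.6 = -0.0007.

Call:
move_arm(plan=[{"delta_pos":[-0.0017,0,-0.0007],"turn":[0,0,0],"fingers":1}])

```text
clock: 17.45
position: [0.5011, 0.2291, 0.1559]
ee_rot: [0.121, 0.993, -0.0, -0.001]
ft_force: [-0.2, 0.2, 0.3]
grip_width: -0.002
grasp_force: 0.0
```

The right front has snapped: the force fell to zero at x = 0.501. I withdraw and set up for the left one the same way.

In the tool's units: 0.15 m / 0.6 = 0.25, 0.13 m / 0.6 = 0.2167.

Call:
move_arm(plan=[{"delta_pos":[0.0167,0,0],"turn":[0,0,0],"fingers":1},{"delta_pos":[0.0667,0,-0.0167],"turn":[0,0,0],"fingers":1},{"delta_pos":[0.1333,0,-0.0333],"turn":[0,0,0],"fingers":1},{"delta_pos":[0.1833,0.05,-0.0333],"turn":[0,0,0],"fingers":1},{"delta_pos":[0.2,0.1333,-0.0333],"turn":[0,0,0],"fingers":1},{"delta_pos":[0.2,0.2167,-0.0333],"turn":[0,0,0],"fingers":1},{"delta_pos":[0.2,0.25,0],"turn":[0,0,0],"fingers":1},{"delta_pos":[0.2,0.25,0.0667],"turn":[0,0,0],"fingers":1},{"delta_pos":[0.1833,0.25,0.1333],"turn":[0,0,0],"fingers":1},{"delta_pos":[0.1833,0.25,0.1417],"turn":[0,0,0],"fingers":1},{"delta_pos":[0.1833,0.25,0.1417],"turn":[0,0,0],"fingers":1}])

```text
clock: 18.82
position: [0.4306, 0.4016, 0.0723]
ee_rot: [0.121, 0.993, 0.0, -0.0]
ft_force: [0.3, 0.2, 0.7]
grip_width: 0.003
grasp_force: 0.0
```

Run:
```python
from h import *
st()
for th in np.arange(.7,-.01,-.1): print(round(th,2),end=" ");go(han(75,th,dx=-16,dz=-2-24*th/.7))
for n in("top","scene"):
  t=camera(n)
  for y in(-75,-110,75,110):
    for th in(0,.1,.7):
        p=han(y,th); q=t["R"]@p+t["t"]; uu,vv=int(q[0]/q[2]*t["fx"]+t["cx"]),int(q[1]/q[2]*t["fy"]+t["cy"])
        print(n,y,th,np.round(q[2],3),np.round(t["range_z"][vv-2:vv+3,uu-2:uu+3].min(),3))
```

```text
{'clock': 18.825, 'position': [0.4306, 0.4016, 0.0723], 'ee_rot': [0.1211, 0.9926, 0.0004, -0.0001], 'ft_force': [0.253, 0.2004, 0.7198], 'grip_width': 0.0033, 'joint_pos': [-0.9062, 0.4023, 0.0954, 1.748, -0.0452, 0.9929, 0.5343]}
0.7 target [0.4634 0.393  0.0713] delta [-0.0339 -0.0005  0.001 ] turn [ 0.001 -0.    -0.   ]
0.6 target [0.4713 0.3911 0.0868] delta [-0.042  -0.0005 -0.0145] turn [ 0.001 -0.    -0.   ]
0.5 target [0.4803 0.3888 0.1014] delta [-0.0513 -0.0005 -0.0292] turn [ 0.001 -0.    -0.   ]
0.4 target [0.4904 0.3863 0.1151] delta [-0.0617 -0.0004 -0.0428] turn [ 0.001 -0.    -0.   ]
0.3 target [0.5014 0.3836 0.1277] delta [-0.073  -0.0004 -0.0554] turn [ 0.001 -0.    -0.   ]
0.2 target [0.5133 0.3807 0.1391] delta [-0.0852 -0.0004 -0.0668] turn [ 0.001 -0.    -0.   ]
0.1 target [0.5258 0.3776 0.1492] delta [-0.0982 -0.0004 -0.0769] turn [ 0.001 -0.    -0.   ]
0.0 target [0.539  0.3743 0.158 ] delta [-0.1117 -0.0004 -0.0857] turn [ 0.001 -0.    -0.   ]
top -75 0 1.124 1.114
top -75 0.1 1.125 0.0
top -75 0.7 1.165 1.259
top -110 0 1.118 1.107
top -110 0.1 1.12 1.275
top -110 0.7 1.159 1.254
top 75 0 1.147 1.232
top 75 0.1 1.149 1.201
top 75 0.7 1.188 1.178
top 110 0 1.152 1.204
top 110 0.1 1.154 1.206
top 110 0.7 1.193 1.021
scene -75 0 1.035 0.0
scene -75 0.1 1.034 1.149
scene -75 0.7 1.049 1.169
scene -110 0 1.017 1.008
scene -110 0.1 1.015 1.153
scene -110 0.7 1.031 1.15
scene 75 0 1.115 1.191
scene 75 0.1 1.113 1.189
scene 75 0.7 1.129 1.115
scene 110 0 1.133 0.0
scene 110 0.1 1.132 1.326
scene 110 0.7 1.147 1.133
```

In the tool's units: -0.045 m / 0.6 = -0.075, -0.001 m / 0.6 = -0.0017.

Call:
move_arm(plan=[{"delta_pos":[-0.02,0,0.0017],"turn":[0,0,0],"fingers":1},{"delta_pos":[-0.04,0,0.0017],"turn":[0,0,0],"fingers":1},{"delta_pos":[-0.0458,0,0.0017],"turn":[0,0,0],"fingers":1},{"delta_pos":[-0.0517,0,-0.0017],"turn":[0,0,0],"fingers":1},{"delta_pos":[-0.0567,0,-0.0083],"turn":[0,0,0],"fingers":1},{"delta_pos":[-0.0608,0,-0.0167],"turn":[0,0,0],"fingers":1},{"delta_pos":[-0.0655,0,-0.0253],"turn":[0,0,0],"fingers":1},{"delta_pos":[-0.07,0,-0.0333],"turn":[0,0,0],"fingers":1},{"delta_pos":[-0.075,0,-0.0417],"turn":[0,0,0],"fingers":1}])

```text
clock: 20.05
position: [0.4744, 0.3903, 0.0964]
ee_rot: [0.121, 0.993, -0.0, -0.0]
ft_force: [-1.5, 0.8, -0.9]
grip_width: -0.003
grasp_force: 0.9
```

In the tool's units: -0.0332 m / 0.6 = -0.0553, -0.003 m / 0.6 = -0.005.

Call:
move_arm(plan=[{"delta_pos":[-0.005,0,-0.008],"turn":[0,0,0],"fingers":1},{"delta_pos":[-0.0105,0,-0.0158],"turn":[0,0,0],"fingers":1},{"delta_pos":[-0.0162,0,-0.0233],"turn":[0,0,0],"fingers":1},{"delta_pos":[-0.022,0,-0.03],"turn":[0,0,0],"fingers":1},{"delta_pos":[-0.028,0,-0.0367],"turn":[0,0,0],"fingers":1},{"delta_pos":[-0.034,0,-0.0433],"turn":[0,0,0],"fingers":1},{"delta_pos":[-0.0403,0,-0.0495],"turn":[0,0,0],"fingers":1},{"delta_pos":[-0.0467,0,-0.0553],"turn":[0,0,0],"fingers":1}])

```text
clock: 21.05
position: [0.5018, 0.3835, 0.1295]
ee_rot: [0.121, 0.993, -0.0, -0.0]
ft_force: [-2.2, -0.1, -1.2]
grip_width: 0.001
grasp_force: 0.8
```

In the tool's units: -0.0112 m / 0.6 = -0.0187, -0.0105 m / 0.6 = -0.0175.

Call:
move_arm(plan=[{"delta_pos":[-0.0063,0,-0.0063],"turn":[0,0,0],"fingers":1},{"delta_pos":[-0.0127,0,-0.0122],"turn":[0,0,0],"fingers":1},{"delta_pos":[-0.0187,0,-0.0175],"turn":[0,0,0],"fingers":1}])

```text
clock: 21.42
position: [0.5127, 0.3808, 0.14]
ee_rot: [0.121, 0.993, -0.0, -0.0]
ft_force: [-2.0, 0.6, -1.0]
grip_width: -0.001
grasp_force: 0.7
```

In the tool's units: -0.004 m / 0.6 = -0.0067, -0.0032 m / 0.6 = -0.0053.

Call:
move_arm(plan=[{"delta_pos":[-0.0033,0,-0.0027],"turn":[0,0,0],"fingers":1},{"delta_pos":[-0.0067,0,-0.0053],"turn":[0,0,0],"fingers":1}])

```text
clock: 21.68
position: [0.5163, 0.3799, 0.143]
ee_rot: [0.121, 0.993, -0.0, -0.0]
ft_force: [-1.7, -0.7, -0.5]
grip_width: -0.002
grasp_force: 0.6
```

In the tool's units: -0.003 m / 0.6 = -0.005, -0.002 m / 0.6 = -0.0033.

Call:
move_arm(plan=[{"delta_pos":[-0.0025,0,-0.0017],"turn":[0,0,0],"fingers":1},{"delta_pos":[-0.005,0,-0.0033],"turn":[0,0,0],"fingers":1}])

```text
clock: 21.92
position: [0.5192, 0.3792, 0.1449]
ee_rot: [0.121, 0.993, -0.0, -0.0]
ft_force: [-0.7, 0.4, -0.2]
grip_width: -0.0
grasp_force: 0.6
```

In the tool's units: -0.0015 m / 0.6 = -0.0025, -0.001 m / 0.6 = -0.0017.

Call:
move_arm(plan=[{"delta_pos":[-0.0025,0,-0.0017],"turn":[0,0,0],"fingers":1}])

```text
clock: 22.05
position: [0.5207, 0.3788, 0.146]
ee_rot: [0.121, 0.993, -0.0, -0.0]
ft_force: [-0.9, 0.8, -1.1]
grip_width: -0.001
grasp_force: 0.6
```

In the tool's units: -0.003 m / 0.6 = -0.005, -0.001 m / 0.6 = -0.0017.

Call:
move_arm(plan=[{"delta_pos":[-0.0025,0,-0.0017],"turn":[0,0,0],"fingers":1},{"delta_pos":[-0.005,0,-0.0033],"turn":[0,0,0],"fingers":1}])

```text
clock: 22.3
position: [0.5234, 0.3781, 0.1479]
ee_rot: [0.121, 0.993, -0.0, -0.001]
ft_force: [-3.6, 1.1, -2.3]
grip_width: 0.001
grasp_force: 1.8
```

In the tool's units: -0.0015 m / 0.6 = -0.0025, -0.001 m / 0.6 = -0.0017.

Call:
move_arm(plan=[{"delta_pos":[-0.0025,0,-0.0017],"turn":[0,0,0],"fingers":1}])

```text
clock: 22.42
position: [0.5238, 0.378, 0.1483]
ee_rot: [0.121, 0.993, -0.0, -0.002]
ft_force: [-6.3, 1.8, -5.6]
grip_width: 0.004
grasp_force: 3.4
```

In the tool's units: -0.0015 m / 0.6 = -0.0025, -0.001 m / 0.6 = -0.0017.

Call:
move_arm(plan=[{"delta_pos":[-0.0025,0,-0.0017],"turn":[0,0,0],"fingers":1}])

```text
clock: 22.55
position: [0.5243, 0.3779, 0.1486]
ee_rot: [0.12, 0.993, -0.001, -0.002]
ft_force: [-8.4, 2.4, -6.4]
grip_width: -0.001
grasp_force: 4.2
```

In the tool's units: -0.001 m / 0.6 = -0.0017, -0.0002 m / 0.6 = -0.0003.

Call:
move_arm(plan=[{"delta_pos":[-0.0017,0,-0.0003],"turn":[0,0,0],"fingers":1}])

```text
clock: 22.68
position: [0.5249, 0.3778, 0.1488]
ee_rot: [0.12, 0.993, -0.001, -0.003]
ft_force: [-10.7, 0.9, -2.2]
grip_width: -0.001
grasp_force: 5.0
```

In the tool's units: -0.0007 m / 0.6 = -0.0012, -0.0004 m / 0.6 = -0.0007.

Call:
move_arm(plan=[{"delta_pos":[-0.0012,0,-0.0007],"turn":[0,0,0],"fingers":1}])

```text
clock: 22.8
position: [0.5257, 0.3776, 0.1493]
ee_rot: [0.12, 0.993, -0.001, -0.003]
ft_force: [-9.4, 0.4, -4.0]
grip_width: 0.001
grasp_force: 4.2
```

In the tool's units: -0.0008 m / 0.6 = -0.0013, -0.0004 m / 0.6 = -0.0007.

Call:
move_arm(plan=[{"delta_pos":[-0.0013,0,-0.0007],"turn":[0,0,0],"fingers":1}])

```text
clock: 22.92
position: [0.527, 0.3773, 0.15]
ee_rot: [0.12, 0.993, -0.001, -0.002]
ft_force: [-5.1, 0.8, -2.7]
grip_width: -0.001
grasp_force: 2.8
```

In the tool's units: -0.0008 m / 0.6 = -0.0013, -0.0004 m / 0.6 = -0.0007.

Call:
move_arm(plan=[{"delta_pos":[-0.0013,0,-0.0007],"turn":[0,0,0],"fingers":1}])

```text
clock: 23.05
position: [0.5293, 0.3767, 0.151]
ee_rot: [0.121, 0.993, -0.0, -0.001]
ft_force: [-0.1, -0.3, -0.7]
grip_width: -0.0
grasp_force: 0.0
```

The left front has snapped too. I withdraw and check.

In the tool's units: 0.2 m / 0.6 = 0.3333, 0.05 m / 0.6 = 0.0833.

Call:
move_arm(plan=[{"delta_pos":[0.0167,0,0],"turn":[0,0,0],"fingers":1},{"delta_pos":[0.0833,0,-0.0167],"turn":[0,0,0],"fingers":1},{"delta_pos":[0.1667,0,-0.05],"turn":[0,0,0],"fingers":1},{"delta_pos":[0.2667,0.0333,-0.1],"turn":[0,0,0],"fingers":1},{"delta_pos":[0.3333,0.0833,-0.15],"turn":[0,0,0],"fingers":1},{"delta_pos":[0.3333,0.1667,-0.15],"turn":[0,0,0],"fingers":1},{"delta_pos":[0.3333,0.1667,-0.15],"turn":[0,0,0],"fingers":1}])

```text
clock: 23.92
position: [0.3581, 0.5249, 0.241]
ee_rot: [0.119, 0.993, 0.0, -0.0]
ft_force: [-0.1, -0.8, -0.5]
grip_width: -0.0
grasp_force: 0.0
```

Run:
```python
from h import *
st(); a=camera("top"); save("end",cv2.resize(a["color"],(800,600)))
```

```text
{'clock': 23.925, 'position': [0.3581, 0.5249, 0.241], 'ee_rot': [0.1192, 0.9929, 0.0004, -0.0004], 'ft_force': [-0.124, -0.8445, -0.5183], 'grip_width': -0.0004, 'joint_pos': [-1.0725, 0.3526, 0.0379, 1.4373, -0.0145, 1.3515, 0.2981]}
```

View pics/end.png

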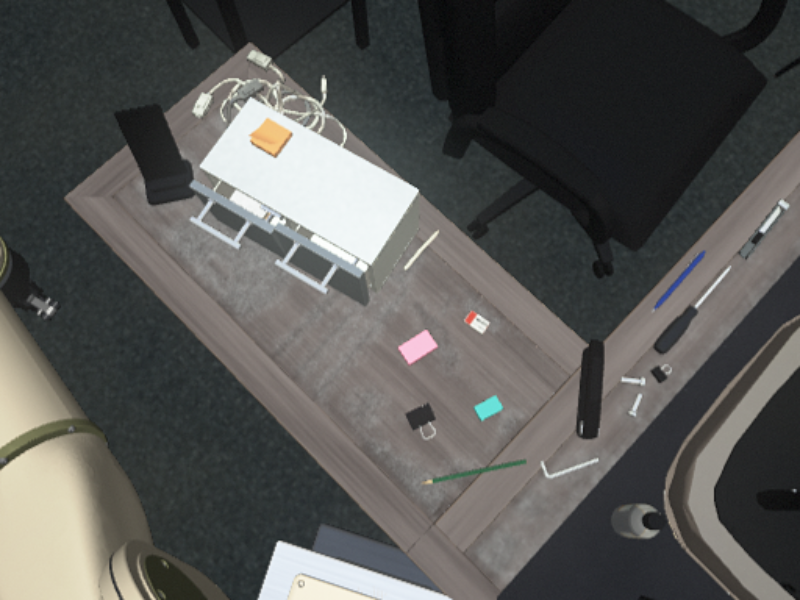

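Both fronts are shut, with the bars at (215,230) and (302,275). The stapler, clip and pad are where they were, the carton is gone from the desk, and the arm is clear.

```bash
python3 -c "
from workcell import hand_in; print(hand_in())"
```

```text
the job is handed in; nothing more can be done
None
```

The job is handed in: the carton is in the right-hand bin, both fronts snapped shut and stayed closed, and the stapler, binder clip and pad are where they were; finger force peaked at about 16 N of the 18 N limit on a first push at the right front, which I backed off and redid more gently.

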